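# Raise the spray-booth sash to its mark

### The job

Two small spray-fixing booths stand on the print studio's table, each with a see-through counterbalanced sash. Push up from under the orange lift bar to raise that sash until the bar is level with the yellow height mark on the same booth's uprights, leave it standing there and take the gripper away. Leave the sash with the blue bar down as it is, and do not knock the pencil cup.

Things in the scene. Friction and masses are not known exactly. Their poses are not given: they have to be found in the camera images.
- orange_bar (a point): Centre of the orange lift bar at the foot of the sash to raise: level flat bar, 190 mm long (y), 45 deep (x), 14 thick (z); +x points into the booth, away from the robot. Clear panel 150 mm high rises from its far edge; free space in front and below. Slides straight up; 3 to 6 N moves it either way, it stays where left (balanced). Starts 110 to 140 mm above the table, can go to 290, no catch.
- orange_mark (a point): Height mark of the orange-barred booth: a pair of yellow clips, 12 mm high, on its two upright posts, 215 to 265 mm above the table. The point lies midway between the clips, at their mid-height, straight above the orange bar's centre: bar at the mark = the two points coincide. The posts are 470 mm tall, 30 wide, their middles 120 mm to either side and 25 mm behind the point.
- blue_bar (a point): Centre of the blue lift bar of the other booth, built the same with its own yellow clips, about 0.4 m to the left or right; not to be moved. Each booth is 270 mm wide, turned up to 9 degrees; its 15 mm thick base begins 10 mm behind (+x of) the bar's centre line.
- pencil_cup: Black round cup of pencils standing loose on the table outside the booths, to the left or right; 76 mm across, cup 100 mm high, pencils up to 155 mm. Origin at the centre of its underside, z up. Not to be knocked.

How it is judged:
At the end, for the whole second after the job is handed in: The centre of the orange bar stands within 15 mm above or below its yellow mark and stays there with the gripper away; the blue bar is within 15 mm of where it began and the pencil cup stands upright (within 20 degrees) (z of orange_bar in the frame of orange_mark between -0.015 and 0.015 m and distance of blue_bar from where it was at the start of the episode below 0.015 m and angle between pencil_cup's own z axis and vertical below 0.35 rad); the robot touches nothing.
It fails at once if the sash with the blue bar is moved by more than 15 mm (distance of blue_bar from where it was at the start of the episode above 0.015 m).
It fails at once if the pencil cup is knocked: shifted by more than 30 mm or tipped by more than 20 degrees (distance of pencil_cup from where it was at the start of the episode above 0.03 m or angle between pencil_cup's own z axis and vertical above 0.35 rad).
It also fails if it takes over 40 s, if anything falls off the work surface, if the arm or the gripper's body presses on something with over 40 N, if the wrist force passes 120 N, or if a joint passes its speed limit or range.

### The arm

A 6-joint arm with a two-finger parallel gripper is mounted at the origin on the work surface. World frame = base frame: x ahead of the robot, y to its left, z up, the work surface at z = 0. Lengths are in m, angles in rad, forces in N, time in s.
With the tool pointing down it reaches from about 0.3 to 0.95 m from the base axis. Payload 3.1 kg.
Tool frame: the origin (TCP) lies at the very end of the fingers, on their centre line; the grasp point (between the pads) lies 19 mm behind it; z points along the fingers, y is the direction in which the jaws open and shut (so a half turn about z gives the same grasp; the last joint's range is limited). The gripper opens to 85 mm and grips with 20 to 120 N. Pads are 22 mm wide; open, the fingers measure 114 mm over their backs; the gripper's body (76 mm by 85 mm) begins 54 mm behind the grasp point. The pads swing forward as they close: fully open they stand 13 mm farther back than shut.
Start: joints at [1.091, 0.308, 1.634, -0, 1.2, -0.07], TCP at [0.249, 0.573, 0.231] pointing down, gripper open.
Joint ranges: [-3.06, 3.06], [-0.79, 1.96], [0.05, 2.63], [-1.19, 4.34], [0.05, 2.64], [-2.94, 2.94]. Speed limits (rad/s): [2.79, 2.79, 3.14, 3.14, 3.14, 3.14].

### API

Orientations are given as a rotation vector (axis times angle).
In Python, from rig import bot gives the robot as it stands.
- The arm moves only by the tool carry_out, never from a script. Its argument "motion" is a list of rows, each an object with "grip": the gripper command: -1 is fully open, 1 is shut, values between are in proportion; "linear": the shift along the world's x, y, z in m, a list of three; "turn": the turn about the world's z in rad. A call has 1 to 5 rows; each row shifts and turns the commanded pose from where the row before left it; what a row does not reach is not made up. A row lasts 1/8 s, in which the tool goes at most 62.5 mm and 10.7 degrees, less where a joint would pass 70% of its speed; a pose out of reach is approached as far as the arm can. A call is refused whole if a number of a shift passes 0.0625 or a number of a turn 0.188, either way. A call with a gripper value outside its range is refused whole. The fingers move at their own pace and stop on an object; the grip force is fixed at half the most. Time passes only in rows, so rows that do not move let the fingers close. It gives the time, the measured TCP pose, the force and the opening at its end, in the units of the state.
- bot.get_obs(): the state, without advancing time (a new reading comes with each control period).
- bot.grab_frame(name): name is "scene" or "top"; returns a dict with "pixels" (420x560x3 uint8, blue, green, red), "depth" (420x560 float32, m along the optical axis (not along the pixel's ray), 0 where there is no reading), "mtx" (3x3 intrinsics, pixels), "position" and "orientation" of the camera in the world. Camera axes: x right, y down, z forward; pixel columns grow to the right and rows downward; lengths in m; the calibration is good to about 2 mm. A picture is of the moment at which its call begins.
- bot.close_job(): hands the job in, once; it reports no verdict.
Trained networks look in the newest picture that a camera, given by its name, has taken for a name from the list of things; names that differ only in an ending like _2 or _b are one class to them, and where a whole thing is asked for, a point or a joint stands for the part that bears it (a point fixed in the world has none). Each returns a list of dicts, best first, with "p" (0 to 1); they miss things now and then, are a little off and sometimes report something else, mostly with a low value. They report only what shows in the picture. A call takes as long as a camera call.
- bot.regions_of(camera, target): "region" (420x560 bool, what is visible of it) and "uv" ([column, row] in pixels, amid what is visible of it).
The state is a dict: "time_s": time; "joint_pos": joint angles; "qvel": joint speeds; "joint_efforts": joint torques, N m; "position": TCP position; "tool_rot": TCP orientation; "force": force on the tool from outside, world axes, zero at the start; "moment": the same for the moment, N m; "opening": opening from 0.0 (shut) to 1.0 (fully open).
Only numpy, scipy, OpenCV 4.12 (cv2) and the standard library are available. Lean on these libraries where they do the work, as an engineer would, in place of code of your own. Each camera call takes 0.05 s, during which the arm holds its last target. There are 200 camera calls.

## Working session

There is one attempt and no reset: what is moved stays moved. The work goes in short steps, Python scripts to look and compute and a tool call to move; the robot and the scene stay as the last step left them, time stands still between calls to the robot, and variables do not carry over. Pictures are saved under pics/ and viewed, about 8 in all and at most 12, crops included, and the job is handed in when it is done.

Besides the shell and the picture viewer there is one more tool, called after "Call:" as name(argument=value, ...), one argument or row to a line, values as JSON. carry_out: Moves the arm, as the interface text tells. Its arguments: {"type":"object","properties":{"motion":{"type":"array"}},"required":["motion"]}

```bash
ls; mkdir -p pics; cat > h.py <<'E'
import numpy as np, cv2
from scipy.spatial.transform import Rotation as R
from rig import bot
def world(f,region):
    v,u=np.nonzero(region&(f["depth"]>0)); d=f["depth"][v,u]
    K=np.array(f["mtx"]); o=np.array(f["orientation"])
    M=o if o.shape==(3,3) else R.from_rotvec(o).as_matrix() if o.size==3 else R.from_quat(o).as_matrix()
    c=np.stack([(u-K[0,2])/K[0,0]*d,(v-K[1,2])/K[1,1]*d,d],1)
    return c@M.T+np.array(f["position"]), f["pixels"][v,u]
E
python3 - <<'E'
from h import *
np.set_printoptions(precision=4,suppress=True)
for cam in ["scene","top"]:
    f=bot.grab_frame(cam); cv2.imwrite(f"pics/{cam}0.png",f["pixels"]); print(cam,f["position"],f["orientation"])
    for t in ["orange_bar","orange_mark","blue_bar","pencil_cup"]:
        for r in bot.regions_of(cam,t)[:3]:
            P,_=world(f,r["region"]); print(t,round(r["p"],2),r["uv"],len(P),*( [np.percentile(P,q,axis=0) for q in (3,50,97)] if len(P) else []))
E
```

```text
pics
scene [0.3929 0.7955 1.5213] [-0.2994  2.9663 -0.816 ]
orange_bar 0.58 [227.5, 242.1] 1810 [0.6506 0.0967 0.1354] [0.6884 0.192  0.1525] [0.7037 0.2817 0.2915]
orange_mark 0.69 [210.9, 266.1] 160 [0.6526 0.0746 0.2342] [0.6848 0.3125 0.2685] [0.7204 0.3314 0.2742]
blue_bar 0.96 [273.2, 142.1] 1190 [ 0.5917 -0.2979  0.1385] [ 0.6285 -0.2031  0.1517] [ 0.6419 -0.1013  0.2981]
pencil_cup 0.85 [285.2, 364.3] 800 [0.4202 0.4456 0.0009] [0.4563 0.4769 0.0516] [0.4909 0.517  0.1372]
top [0.4227 0.0085 1.6767] [-2.2121  2.1545 -0.1273]
orange_bar 0.75 [203.9, 168.1] 1819 [0.6477 0.1036 0.133 ] [0.685  0.1967 0.1444] [0.7027 0.2885 0.2919]
orange_bar 0.54 [337.2, 191.1] 1769 [ 0.5884 -0.2887  0.1401] [ 0.6255 -0.1955  0.1501] [ 0.6399 -0.1029  0.2981]
orange_mark 0.75 [159.3, 165.0] 62 [0.6487 0.0745 0.259 ] [0.6694 0.1966 0.2688] [0.688  0.3167 0.2732]
blue_bar 0.73 [336.2, 194.1] 1754 [ 0.5883 -0.2888  0.1393] [ 0.625  -0.1953  0.1497] [ 0.6392 -0.1028  0.298 ]
pencil_cup 0.55 [115.2, 245.3] 707 [0.4157 0.4425 0.0013] [0.4522 0.4872 0.0623] [0.4846 0.5152 0.1384]
```

View pics/scene0.png

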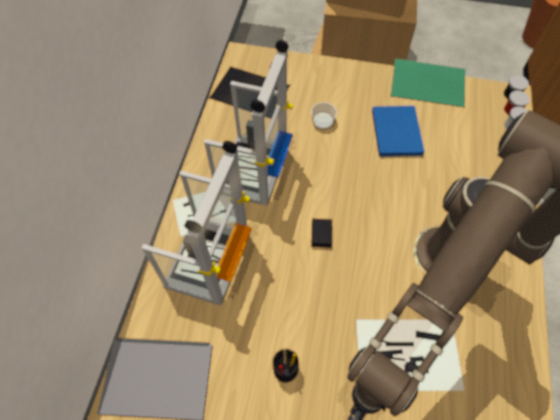

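View pics/top0.png

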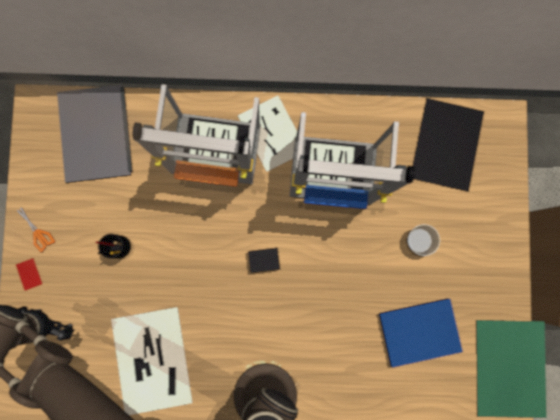

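```bash
python3 - <<'E'
from h import *
np.set_printoptions(precision=4,suppress=True)
for cam in ["scene","top"]:
    f=bot.grab_frame(cam); hsv=cv2.cvtColor(f["pixels"],cv2.COLOR_BGR2HSV)
    P,_=world(f,np.ones(f["depth"].shape,bool)); d=(f["depth"]>0)
    H=hsv[d]
    for n,a,b in [("orange",5,18),("yellow",21,35)]:
        m=(H[:,0]>=a)&(H[:,0]<=b)&(H[:,1]>130)&(H[:,2]>90)&(P[:,1]>0.0)&(P[:,1]<.36)&(P[:,0]>.55)&(P[:,2]>.08)
        Q=P[m]
        groups=[Q] if n=="orange" else [Q[Q[:,1]<.2],Q[Q[:,1]>.2]]
        for G in groups:
            if len(G)<3: print(cam,n,len(G));continue
            print(cam,n,len(G),[np.percentile(G,q,axis=0) for q in (3,50,97)])
            if n=="orange":
                G=G[(G[:,2]<.17)].astype(np.float32)
                r=cv2.minAreaRect(G[:,:2]);print("rect",r,"z",np.percentile(G[:,2],[5,25,50,75,95]))
print(bot.get_obs())
E
```

```text
scene orange 998 [array([0.6473, 0.1085, 0.134 ]), array([0.6756, 0.1964, 0.1413]), array([0.6999, 0.2861, 0.1685])]Traceback (most recent call last):
  File "<stdin>", line 16, in <module>
cv2.error: OpenCV(4.12.0) /io/opencv/modules/imgproc/src/convhull.cpp:143: error: (-215:Assertion failed) total >= 0 && (depth == CV_32F || depth == CV_32S) in function 'convexHull'
```

The scene view shows the orange bar at about (235,252), the blue bar at (280,155), yellow clips at (212,268) and (243,199), and the cup at (286,365). The top view agrees: orange at (207,174), blue at (336,195), cup at (114,246).

```bash
cat > m.py <<'E'
from h import *
np.set_printoptions(precision=4,suppress=True)
for cam in ["scene","top"]:
    f=bot.grab_frame(cam); hsv=cv2.cvtColor(f["pixels"],cv2.COLOR_BGR2HSV)
    P,_=world(f,np.ones(f["depth"].shape,bool)); d=(f["depth"]>0)
    H=hsv[d]
    for n,a,b in [("orange",5,18),("yellow",21,35)]:
        m=(H[:,0]>=a)&(H[:,0]<=b)&(H[:,1]>(150 if n=="orange" else 170))&(H[:,2]>90)&(P[:,1]>0.0)&(P[:,1]<.36)&(P[:,0]>.55)&(P[:,2]>.08)
        Q=P[m]
        for G in ([Q] if n=="orange" else [Q[Q[:,1]<.2],Q[Q[:,1]>.2]]):
            if len(G)<3: print(cam,n,len(G));continue
            print(cam,n,len(G),*[np.percentile(G,q,axis=0) for q in (3,50,97)])
            if n=="orange":
                G=np.ascontiguousarray(G,dtype=np.float32)
                r=cv2.minAreaRect(np.ascontiguousarray(G[:,:2]));print("rect",r,"z",np.percentile(G[:,2],[5,25,50,75,95]))
o=bot.get_obs();print({k:np.round(o[k],3) for k in ("time_s","joint_pos","position","tool_rot","force","opening")})
E
python3 m.py
```

```text
scene orange 977 [0.6471 0.1097 0.1344] [0.6752 0.1967 0.1411] [0.6998 0.2861 0.164 ]
rect ((0.6740193367004395, 0.195890873670578), (0.19311729073524475, 0.04856479912996292), 84.04925537109375) z [0.1355 0.1388 0.1411 0.1437 0.1591]
scene yellow 55 [0.6486 0.0651 0.2593] [0.6623 0.0825 0.2678] [0.674  0.0935 0.2738]
scene yellow 97 [0.6732 0.2682 0.143 ] [0.6923 0.3169 0.2679] [0.7204 0.3319 0.2742]
top orange 1080 [0.6441 0.106  0.1338] [0.6716 0.1909 0.1407] [0.6977 0.2785 0.1713]
rect ((0.6698088645935059, 0.1911831796169281), (0.19458703696727753, 0.04735848307609558), 84.0566635131836) z [0.1346 0.1379 0.1407 0.1435 0.1654]
top yellow 19 [0.6498 0.0658 0.2647] [0.6597 0.0769 0.2673] [0.666  0.0802 0.2728]
top yellow 0
{'time_s': np.float64(0.65), 'joint_pos': array([ 1.091,  0.308,  1.634,  0.   ,  1.2  , -0.07 ]), 'position': array([0.249, 0.573, 0.231]), 'tool_rot': array([0.639, 3.076, 0.   ]), 'force': array([-0.928,  0.053, -0.819]), 'opening': np.float64(1.004)}
```

```bash
python3 - <<'E'
from h import *
np.set_printoptions(precision=3,suppress=True)
f=bot.grab_frame("top");d=f["depth"]
P,_=world(f,d>-1) if 0 else world(f,d>0)
m=(P[:,2]>.36)&(P[:,0]>.5)&(P[:,1]>0)&(P[:,1]<.36); Q=P[m]
print("high",len(Q),[np.percentile(Q,q,axis=0) for q in (2,50,98)])
c=Q[abs(Q[:,1]-.19)<.05]; print("crossbar mid",np.percentile(c,[2,50,98],axis=0))
reg=np.zeros(d.shape,bool);reg[245:276,245:284]=1
B,_=world(f,reg); B=B[B[:,2]>.008]; print("box",len(B),np.percentile(B,[3,50,97],axis=0) if len(B) else "")
g=bot.grab_frame("scene")
a=cv2.resize(f["pixels"][90:280,120:290],None,fx=3.2,fy=3.2,interpolation=3)[:580]
b=cv2.resize(g["pixels"][130:310,140:260],None,fx=2.2,fy=3.2,interpolation=3)[:580]
b=cv2.copyMakeBorder(b,0,a.shape[0]-b.shape[0],0,0,0) if b.shape[0]<a.shape[0] else b[:a.shape[0]]
cv2.imwrite("pics/z.png",cv2.resize(np.hstack([a,b]),(800,570)))
E
```

```text
high 2062 [array([0.668, 0.06 , 0.376]), array([0.693, 0.196, 0.485]), array([0.726, 0.318, 0.524])]
crossbar mid [[0.675 0.142 0.461]
 [0.692 0.19  0.485]
 [0.711 0.238 0.49 ]]
box 692 [[ 0.386 -0.03   0.022]
 [ 0.421  0.017  0.035]
 [ 0.456  0.062  0.043]]
```

View pics/z.png

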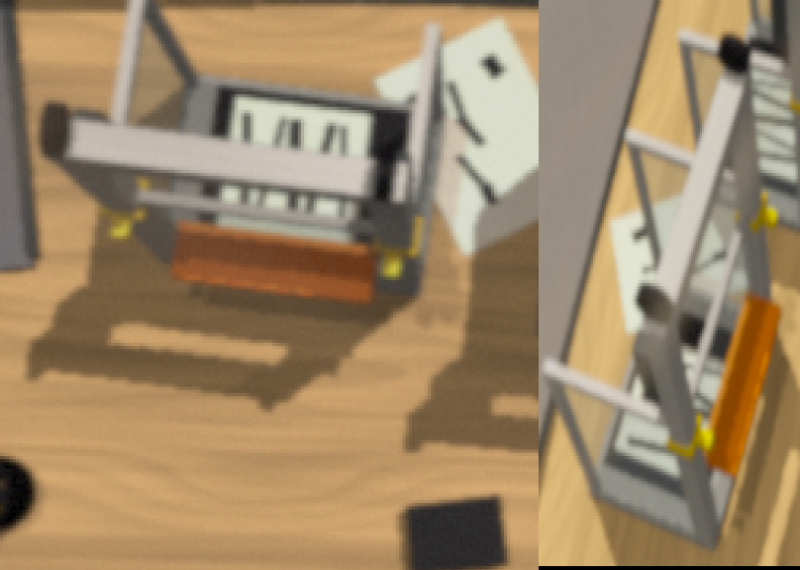

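The zoom shows the orange bar between the posts with a yellow clip on each, a crossbar at z≈0.475 just behind the bar, and a loose-looking black box at (455,530). The tool can only point down, so I'll check wrist clearance to the crossbar.

```bash
python3 - <<'E'
from h import *
np.set_printoptions(precision=3,suppress=True)
o=bot.get_obs();t=np.array(o["position"]);r=t[:2]/np.hypot(*t[:2]);s=np.array([-r[1],r[0]])
for cam in ["scene","top"]:
    f=bot.grab_frame(cam);P,_=world(f,f["depth"]>0)
    e=P[:,:2]-t[:2];a=e@r;b=e@s
    for z in np.arange(0,.45,.03):
        m=(P[:,2]-t[2]>=z)&(P[:,2]-t[2]<z+.03)&(abs(a)<.2)&(abs(b)<.15)
        if m.sum()>5: print(cam,round(z,2),m.sum(),"radial",np.percentile(a[m],[2,98]),"side",np.percentile(b[m],[2,98]))
f=bot.grab_frame("top");reg=np.zeros(f["depth"].shape,bool);reg[235:285,235:295]=1
B,C=world(f,reg);m=(C.max(1)<70)&(B[:,2]>.02)
print(cv2.minAreaRect(np.ascontiguousarray(B[m][:,:2],dtype=np.float32)),np.percentile(B[m],[3,50,97],axis=0))
E
```

```text
scene 0.06 67 radial [0.032 0.047] side [-0.017  0.016]
scene 0.09 81 radial [0.029 0.064] side [-0.016  0.013]
scene 0.12 71 radial [0.01  0.056] side [-0.037  0.031]
scene 0.15 163 radial [0.008 0.038] side [-0.036  0.031]
scene 0.18 85 radial [0.014 0.036] side [-0.033  0.026]
scene 0.21 111 radial [0.018 0.035] side [-0.031  0.022]
scene 0.24 83 radial [0.025 0.034] side [-0.024  0.035]
scene 0.27 75 radial [-0.004  0.037] side [-0.041  0.015]
scene 0.3 252 radial [-0.026  0.045] side [-0.064  0.058]
scene 0.33 3275 radial [-0.086  0.037] side [-0.06  0.06]
scene 0.36 420 radial [-0.137  0.006] side [-0.051  0.062]
scene 0.39 1704 radial [-0.188 -0.105] side [-0.045  0.062]
scene 0.42 1236 radial [-0.199 -0.146] side [-0.024  0.05 ]
scene 0.45 58 radial [-0.2  -0.19] side [-0.003  0.03 ]
top 0.0 13 radial [-0.056  0.046] side [-0.01  -0.004]
top 0.03 26 radial [-0.065  0.06 ] side [-0.011 -0.002]
top 0.06 161 radial [-0.074  0.069] side [-0.015  0.018]
top 0.09 196 radial [-0.071  0.066] side [-0.016  0.013]
top 0.12 118 radial [-0.064  0.014] side [-0.036  0.012]
top 0.15 204 radial [-0.038  0.017] side [-0.036  0.026]
top 0.18 118 radial [-0.036  0.012] side [-0.034  0.019]
top 0.21 98 radial [-0.034 -0.003] side [-0.033  0.024]
top 0.24 34 radial [-0.035 -0.025] side [-0.014  0.021]
top 0.27 91 radial [-0.037 -0.025] side [-0.054  0.024]
top 0.3 273 radial [-0.041  0.014] side [-0.065  0.045]
top 0.33 1085 radial [-0.153  0.002] side [-0.063  0.055]
top 0.36 396 radial [-0.184 -0.081] side [-0.049  0.059]
top 0.39 1457 radial [-0.192 -0.109] side [-0.045  0.064]
top 0.42 807 radial [-0.199 -0.148] side [-0.023  0.045]
top 0.45 30 radial [-0.2   -0.193] side [0.002 0.032]
((0.41989201307296753, 0.016633670777082443), (0.06479795277118683, 0.08901800960302353), 8.689902305603027) [[ 0.389 -0.024  0.029]
 [ 0.42   0.017  0.035]
 [ 0.452  0.058  0.042]]
```

Front clearance rules out pushing close in. The wrist radius is about 45 mm and the crossbar is at x=0.675. My plan is to grip the black box (65 x 89 x 37 mm) off-centre and use its overhang as a lifting ledge under the bar.

Call:
carry_out(
  motion=[
    {"grip": -1,"linear": [0.0168,-0.0537,0],"turn": -0.101},
    {"grip": -1,"linear": [0.0168,-0.0537,0],"turn": -0.101},
    {"grip": -1,"linear": [0.0168,-0.0537,0],"turn": -0.101},
    {"grip": -1,"linear": [0.0168,-0.0537,0],"turn": -0.101},
    {"grip": -1,"linear": [0.0168,-0.0537,0],"turn": -0.101},
  ],
)

```text
time_s: 1.52
position: [0.3335, 0.3032, 0.2316]
tool_rot: [1.391, 2.816, 0.001]
force: [1.1, -0.5, 0.0]
opening: 0.999
```

Call:
carry_out(
  motion=[
    {"grip": -1,"linear": [0.0168,-0.0537,0],"turn": -0.101},
    {"grip": -1,"linear": [0.0168,-0.0537,0],"turn": -0.101},
    {"grip": -1,"linear": [0.0168,-0.0537,0],"turn": -0.101},
    {"grip": -1,"linear": [0.0168,-0.0537,0],"turn": -0.101},
    {"grip": -1,"linear": [0.0168,-0.0537,0],"turn": -0.101},
  ],
)

```text
time_s: 2.15
position: [0.4176, 0.0345, 0.2318]
tool_rot: [2.051, 2.378, 0.002]
force: [1.1, 0.2, -0.1]
opening: 1.0
```

Call:
carry_out(
  motion=[
    {"grip": -1,"linear": [0,0.002,-0.05],"turn": 0.005},
    {"grip": -1,"linear": [0,0,-0.05],"turn": 0},
    {"grip": -1,"linear": [0,0,-0.05],"turn": 0},
    {"grip": -1,"linear": [0,0,-0.04],"turn": 0},
    {"grip": -1,"linear": [0,0,-0.025],"turn": 0},
  ],
)

```text
time_s: 2.78
position: [0.4159, 0.0382, 0.0145]
tool_rot: [-2.041, -2.386, 0.002]
force: [-0.2, -0.3, -1.0]
opening: 1.003
```

Call:
carry_out(
  motion=[
    {"grip": -1,"linear": [0,0,-0.01],"turn": 0},
    {"grip": 0,"linear": [0,0,0],"turn": 0},
    {"grip": 1,"linear": [0,0,0],"turn": 0},
    {"grip": 1,"linear": [0,0,0],"turn": 0},
    {"grip": 1,"linear": [0,0,0],"turn": 0},
  ],
)

```text
time_s: 3.4
position: [0.4175, 0.0383, 0.0069]
tool_rot: [2.041, 2.387, 0.001]
force: [-0.2, -0.4, 2.0]
opening: 0.801
```

Call:
carry_out(
  motion=[
    {"grip": 1,"linear": [0,0,0],"turn": 0},
    {"grip": 1,"linear": [0,0,0.02],"turn": 0},
    {"grip": 1,"linear": [0,0,0.03],"turn": 0},
    {"grip": 1,"linear": [0,0,0.02],"turn": 0},
    {"grip": 1,"linear": [0,0,0],"turn": 0},
  ],
)

```text
time_s: 4.03
position: [0.4185, 0.0383, 0.0775]
tool_rot: [2.04, 2.385, 0.004]
force: [0.3, -0.0, -2.5]
opening: 0.806
```

```bash
python3 - <<'E'
from h import *
f=bot.grab_frame("top");g=bot.grab_frame("scene")
cv2.imwrite("pics/g1.png",np.hstack([cv2.resize(f["pixels"][200:420,200:340],None,fx=2.6,fy=2.6),cv2.resize(g["pixels"][150:370,260:420],None,fx=2.6,fy=2.6)]))
print(bot.get_obs())
E
```

```text
{'time_s': 4.125, 'joint_pos': array([-1.26078669e-02,  1.45319196e-01,  2.21091761e+00,  4.77507497e-06,
        7.86093733e-01, -1.68598334e-01]), 'qvel': array([ 0.00059165,  0.01976137,  0.01310962,  0.00022681,  0.00300373,
       -0.00135936]), 'joint_efforts': array([-3.65863765e-03, -2.82174110e+01, -2.14031589e+01, -3.30870948e-02,
       -6.67668460e-02, -8.41590227e-04]), 'position': array([0.41644464, 0.03825377, 0.0757353 ]), 'tool_rot': array([-2.04123606e+00, -2.38733835e+00,  7.37860597e-04]), 'force': array([-0.70115772,  0.78499515, -3.19536438]), 'moment': array([ 0.06712332, -0.00646964, -0.0775287 ]), 'opening': 0.8035821445414327}
```

View pics/g1.png

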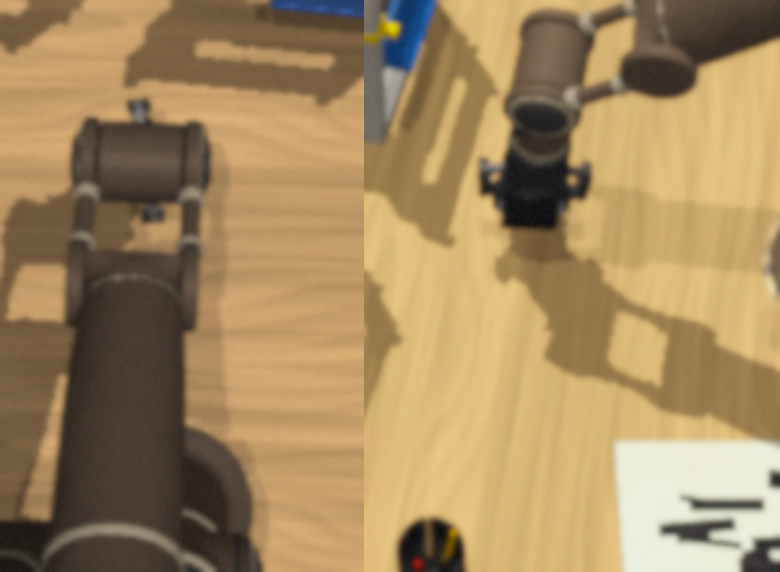

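The box is held: it left the table, the opening is 0.80, and its weight is about 2.5 N. Next I'll turn it so its overhang faces the booth and move to the pre-approach point.

Call:
carry_out(
  motion=[
    {"grip": 1,"linear": [0.0132,0.0213,0],"turn": 0.164},
    {"grip": 1,"linear": [0.0132,0.0213,0],"turn": 0.164},
    {"grip": 1,"linear": [0.0132,0.0213,0],"turn": 0.164},
    {"grip": 1,"linear": [0.0132,0.0213,0],"turn": 0.164},
    {"grip": 1,"linear": [0,0,0],"turn": 0.164},
  ],
)

```text
time_s: 4.75
position: [0.4699, 0.1246, 0.0748]
tool_rot: [-0.91, -3.006, 0.001]
force: [-0.5, -0.3, -2.6]
opening: 0.807
```

Call:
carry_out(
  motion=[
    {"grip": 1,"linear": [0.0132,0.0213,0],"turn": 0.164},
    {"grip": 1,"linear": [0.0132,0.0213,0],"turn": 0.164},
    {"grip": 1,"linear": [0.0132,0.0213,0],"turn": 0.164},
    {"grip": 1,"linear": [0.0132,0.0213,0],"turn": 0},
    {"grip": 1,"linear": [0,0,0],"turn": 0},
  ],
)

```text
time_s: 5.38
position: [0.5225, 0.2095, 0.0747]
tool_rot: [-0.159, -3.136, 0.001]
force: [0.3, -0.9, -2.1]
opening: 0.806
```

```bash
cat > look.py <<'E'
import sys
from h import *
f=bot.grab_frame("top");g=bot.grab_frame("scene")
cv2.imwrite(f"pics/{sys.argv[1]}.png",np.hstack([cv2.resize(f["pixels"][120:300,130:280],None,fx=2.6,fy=2.6,interpolation=2),cv2.resize(g["pixels"][150:330,190:340],None,fx=2.6,fy=2.6,interpolation=2)]))
E
python3 look.py g2; python3 m.py; python3 - <<'E'
from h import *
f=bot.grab_frame("scene");P,C=world(f,f["depth"]>0);o=bot.get_obs();t=np.array(o["position"])
b=np.array([.995,-.104]);s=np.array([.104,.995]);e=P[:,:2]-t[:2]
m=(abs(P[:,2]-t[2])<.045)&(abs(e@s)<.05)&(abs(e@b)<.1)
print("box+fingers",np.percentile(np.c_[e@b,e@s,P[:,2]-t[2]][m],[2,50,98],axis=0))
E
```

```text
scene orange 973 [0.6475 0.1099 0.1336] [0.6748 0.196  0.1411] [0.6995 0.2857 0.1638]
rect ((0.6732466816902161, 0.19607031345367432), (0.19086159765720367, 0.048485491424798965), 84.10515594482422) z [0.1347 0.1386 0.1411 0.1437 0.1585]
scene yellow 55 [0.6481 0.0658 0.2585] [0.6619 0.0818 0.2683] [0.6739 0.0942 0.2741]
scene yellow 95 [0.6732 0.2662 0.142 ] [0.6922 0.3171 0.2682] [0.7195 0.3318 0.2734]
top orange 1066 [0.6442 0.1052 0.1331] [0.6718 0.1906 0.1404] [0.6978 0.2778 0.1712]
rect ((0.6700052618980408, 0.19034931063652039), (0.19791418313980103, 0.04705287143588066), 84.22930145263672) z [0.1344 0.138  0.1404 0.1436 0.1661]
top yellow 17 [0.6495 0.0731 0.2627] [0.6563 0.0772 0.2678] [0.6654 0.0804 0.274 ]
top yellow 0
{'time_s': np.float64(5.575), 'joint_pos': array([ 0.302,  0.388,  1.886, -0.   ,  0.871, -1.166]), 'position': array([0.521, 0.208, 0.075]), 'tool_rot': array([-0.162, -3.134,  0.002]), 'force': array([ 0.468,  0.016, -1.604]), 'opening': np.float64(0.807)}
box+fingers [[-0.02368516 -0.02735199 -0.00159896]
 [ 0.04207155  0.01459317  0.02730325]
 [ 0.07014919  0.0378722   0.0347777 ]]
```

View pics/g2.png

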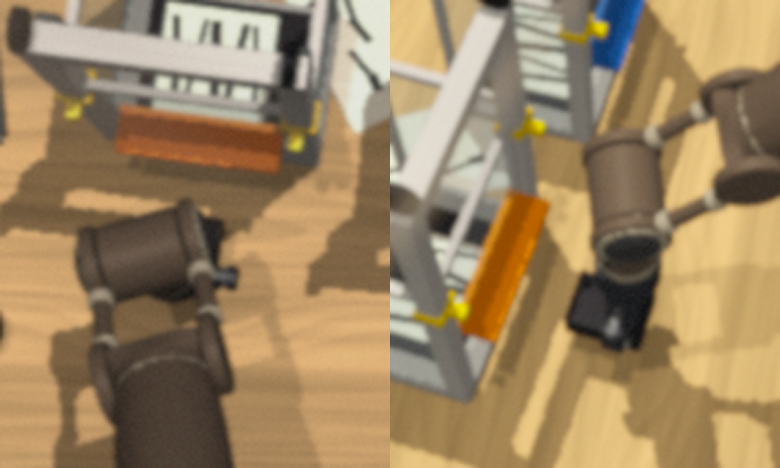

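The box's overhang points at the booth and reaches 68 mm ahead of the axis, with its top at TCP+0.03. I'll advance it under the bar.

Call:
carry_out(
  motion=[
    {"grip": 1,"linear": [0.029,-0.003,0],"turn": 0},
    {"grip": 1,"linear": [0.029,-0.003,0],"turn": 0},
    {"grip": 1,"linear": [0.029,-0.003,0],"turn": 0},
    {"grip": 1,"linear": [0,0,0],"turn": 0},
    {"grip": 1,"linear": [0,0,0],"turn": 0},
  ],
)

```text
time_s: 6.25
position: [0.6083, 0.199, 0.0757]
tool_rot: [-0.162, -3.135, 0.001]
force: [0.7, 0.1, -2.8]
opening: 0.808
```

Call:
carry_out(
  motion=[
    {"grip": 1,"linear": [0,0,0.01],"turn": 0},
    {"grip": 1,"linear": [0,0,0.01],"turn": 0},
    {"grip": 1,"linear": [0,0,0.01],"turn": 0},
    {"grip": 1,"linear": [0,0,0.01],"turn": 0},
    {"grip": 1,"linear": [0,0,0],"turn": 0},
  ],
)

```text
time_s: 6.88
position: [0.6103, 0.1999, 0.1177]
tool_rot: [0.161, 3.136, 0.001]
force: [0.3, 0.3, -1.4]
opening: 0.8
```

```bash
python3 m.py | grep -v yellow
```

```text
scene orange 739 [0.6496 0.1502 0.1498] [0.6786 0.2215 0.1609] [0.7008 0.2863 0.1957]
rect ((0.6631597280502319, 0.21601223945617676), (0.15422900021076202, 0.07359295338392258), 85.10562133789062) z [0.1535 0.1583 0.1609 0.1641 0.188 ]
top orange 417 [0.6416 0.1028 0.1536] [0.6708 0.1349 0.1615] [0.6996 0.2624 0.1956]
rect ((0.6698448061943054, 0.18561850488185883), (0.18254020810127258, 0.047168634831905365), 83.86659240722656) z [0.1551 0.1585 0.1615 0.1654 0.1911]
{'time_s': np.float64(6.975), 'joint_pos': array([ 0.249,  0.461,  1.672, -0.   ,  1.007, -1.219]), 'position': array([0.61 , 0.2  , 0.117]), 'tool_rot': array([0.161, 3.136, 0.   ]), 'force': array([-0.258, -0.329, -2.26 ]), 'opening': np.float64(0.808)}
```

The bar rose 20 mm with the box. I'll continue, then measure just below the mark.

Call:
carry_out(
  motion=[
    {"grip": 1,"linear": [0,0,0.015],"turn": 0},
    {"grip": 1,"linear": [0,0,0.015],"turn": 0},
    {"grip": 1,"linear": [0,0,0.015],"turn": 0},
    {"grip": 1,"linear": [0,0,0.015],"turn": 0},
    {"grip": 1,"linear": [0,0,0.01],"turn": 0},
  ],
)

```text
time_s: 7.6
position: [0.6095, 0.1996, 0.1876]
tool_rot: [0.161, 3.137, 0.0]
force: [-1.8, 0.0, -6.2]
opening: 0.807
```

Call:
carry_out(
  motion=[
    {"grip": 1,"linear": [0,0,0.01],"turn": 0},
    {"grip": 1,"linear": [0,0,0.01],"turn": 0},
    {"grip": 1,"linear": [0,0,0.006],"turn": 0},
    {"grip": 1,"linear": [0,0,0.004],"turn": 0},
    {"grip": 1,"linear": [0,0,0],"turn": 0},
  ],
)

```text
time_s: 8.22
position: [0.6106, 0.1999, 0.2172]
tool_rot: [0.161, 3.135, 0.001]
force: [-0.7, -0.2, -3.4]
opening: 0.8
```

```bash
python3 m.py; python3 look.py g3
```

```text
scene orange 865 [0.6505 0.1436 0.2521] [0.6804 0.2249 0.2605] [0.7018 0.2862 0.2965]
rect ((0.6615390181541443, 0.21278871595859528), (0.15927532315254211, 0.07562385499477386), 84.2128677368164) z [0.2545 0.2584 0.2605 0.2633 0.284 ]
scene yellow 0
scene yellow 66 [0.6732 0.3068 0.2607] [0.6924 0.3195 0.2688] [0.7193 0.3324 0.2736]
top orange 470 [0.6429 0.1029 0.254 ] [0.6702 0.1359 0.2603] [0.7004 0.2669 0.2932]
rect ((0.6715322136878967, 0.19138675928115845), (0.18250957131385803, 0.04552699998021126), 82.97166442871094) z [0.2546 0.2581 0.2603 0.2631 0.2887]
top yellow 16 [0.6495 0.0731 0.2656] [0.6571 0.0772 0.2688] [0.6625 0.0802 0.2726]
top yellow 0
{'time_s': np.float64(8.325), 'joint_pos': array([ 0.249,  0.352,  1.605, -0.   ,  1.182, -1.22 ]), 'position': array([0.611, 0.2  , 0.217]), 'tool_rot': array([0.161, 3.135, 0.001]), 'force': array([ 0.228, -0.289, -3.538]), 'opening': np.float64(0.803)}
```

View pics/g3.png

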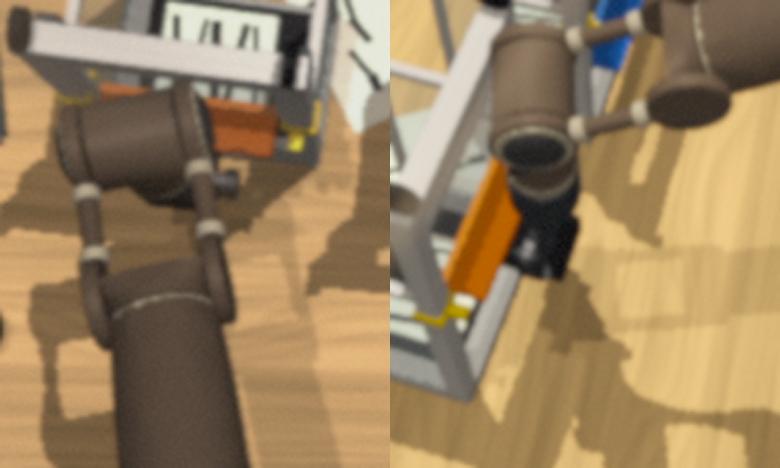

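The bar's top is at 0.2605 and the clip tops at about 0.270 in both views, so it needs about 10 mm more.

Call:
carry_out(
  motion=[
    {"grip": 1,"linear": [0,0,0.005],"turn": 0},
    {"grip": 1,"linear": [0,0,0.004],"turn": 0},
    {"grip": 1,"linear": [0,0,0],"turn": 0},
    {"grip": 1,"linear": [0,0,0],"turn": 0},
  ],
)

```text
time_s: 8.93
position: [0.6098, 0.1997, 0.2258]
tool_rot: [0.161, 3.137, 0.0]
force: [0.8, 0.8, -2.9]
opening: 0.804
```

Call:
carry_out(
  motion=[
    {"grip": 1,"linear": [0,0,-0.01],"turn": 0},
    {"grip": 1,"linear": [0,0,-0.015],"turn": 0},
    {"grip": 1,"linear": [0,0,-0.02],"turn": 0},
    {"grip": 1,"linear": [0,0,-0.02],"turn": 0},
    {"grip": 1,"linear": [0,0,-0.01],"turn": 0},
  ],
)

```text
time_s: 9.55
position: [0.608, 0.1993, 0.1473]
tool_rot: [-0.161, -3.133, 0.002]
force: [1.0, -0.6, -1.7]
opening: 0.8
```

Call:
carry_out(
  motion=[
    {"grip": 1,"linear": [-0.05,0.005,0],"turn": 0},
    {"grip": 1,"linear": [-0.05,0.005,0],"turn": 0},
    {"grip": 1,"linear": [-0.05,0.005,0],"turn": 0},
    {"grip": 1,"linear": [-0.05,0,0],"turn": 0},
    {"grip": 1,"linear": [0,0,0],"turn": 0},
  ],
)

```text
time_s: 10.18
position: [0.4047, 0.2138, 0.1488]
tool_rot: [-0.158, -3.133, 0.003]
force: [0.7, 0.4, -2.3]
opening: 0.806
```

```bash
python3 m.py; python3 look.py g4
```

```text
scene orange 1139 [0.6471 0.1084 0.2624] [0.6761 0.2022 0.2686] [0.7018 0.2855 0.2895]
rect ((0.6720248460769653, 0.17889636754989624), (0.224577859044075, 0.048777129501104355), 83.62577819824219) z [0.2634 0.2667 0.2686 0.2709 0.2837]
scene yellow 59 [0.6475 0.0646 0.254 ] [0.6634 0.0828 0.2673] [0.6769 0.0936 0.2738]
scene yellow 71 [0.6736 0.2996 0.2592] [0.6931 0.3188 0.2684] [0.7195 0.3322 0.2729]
top orange 1243 [0.6466 0.1068 0.2623] [0.674  0.1925 0.2685] [0.6987 0.279  0.2989]
rect ((0.6710495352745056, 0.19355952739715576), (0.18678365647792816, 0.046124089509248734), 83.87388610839844) z [0.2632 0.266  0.2685 0.271  0.2928]
top yellow 18 [0.6496 0.0719 0.2644] [0.6593 0.0772 0.2694] [0.6651 0.0803 0.2735]
top yellow 0
{'time_s': np.float64(10.275), 'joint_pos': array([ 0.389,  0.094,  2.073, -0.   ,  0.972, -1.08 ]), 'position': array([0.41 , 0.215, 0.151]), 'tool_rot': array([0.16 , 3.135, 0.001]), 'force': array([-0.095,  0.154, -2.147]), 'opening': np.float64(0.803)}
```

View pics/g4.png

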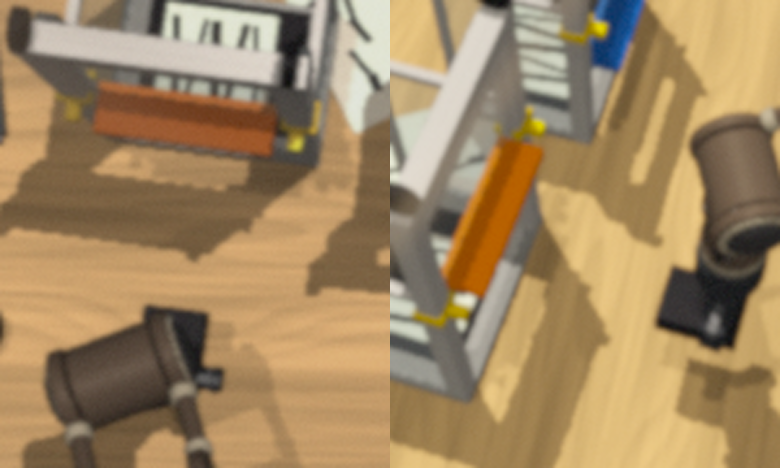

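The bar now stands level with the clips: bar top is 0.2686 and clip tops are 0.268–0.273. I'll set the box down here, on clear table, and release it.

Call:
carry_out(
  motion=[
    {"grip": 1,"linear": [0,0,-0.04],"turn": 0},
    {"grip": 1,"linear": [0,0,-0.04],"turn": 0},
    {"grip": 1,"linear": [0,0,-0.035],"turn": 0},
    {"grip": 1,"linear": [0,0,-0.015],"turn": 0},
    {"grip": 1,"linear": [0,0,-0.009],"turn": 0},
  ],
)

```text
time_s: 11.0
position: [0.4108, 0.2148, 0.0109]
tool_rot: [0.162, 3.137, 0.0]
force: [-0.1, -0.5, -1.5]
opening: 0.803
```

Call:
carry_out(
  motion=[
    {"grip": 1,"linear": [0,0,-0.002],"turn": 0},
    {"grip": -1,"linear": [0,0,0],"turn": 0},
    {"grip": -1,"linear": [0,0,0],"turn": 0},
    {"grip": -1,"linear": [0,0,0],"turn": 0},
    {"grip": -1,"linear": [0,0,0],"turn": 0},
  ],
)

```text
time_s: 11.62
position: [0.41, 0.2148, 0.0097]
tool_rot: [0.161, 3.137, 0.001]
force: [-0.7, -0.3, 0.4]
opening: 1.005
```

Call:
carry_out(
  motion=[
    {"grip": -1,"linear": [0,0,0.03],"turn": 0},
    {"grip": -1,"linear": [0,0,0.05],"turn": 0},
    {"grip": -1,"linear": [0,0,0.05],"turn": 0},
    {"grip": -1,"linear": [0,0,0.04],"turn": 0},
    {"grip": -1,"linear": [0,0,0],"turn": 0},
  ],
)

```text
time_s: 12.25
position: [0.4126, 0.2159, 0.1833]
tool_rot: [0.161, 3.129, 0.006]
force: [1.3, 0.2, -0.0]
opening: 0.998
```

```bash
python3 m.py; python3 - <<'E'
from h import *
f=bot.grab_frame("scene")
for t in ["blue_bar","pencil_cup"]:
    r=bot.regions_of("scene",t)[0];P,_=world(f,r["region"]);print(t,r["p"],np.percentile(P,[3,50,97],axis=0).round(4).tolist())
cv2.imwrite("pics/end.png",f["pixels"])
E
```

```text
scene orange 1135 [0.6472 0.1087 0.2622] [0.6757 0.2022 0.2687] [0.7017 0.2851 0.2883]
rect ((0.6721586585044861, 0.1809866726398468), (0.22182190418243408, 0.04818528890609741), 83.76197814941406) z [0.2629 0.2666 0.2687 0.2712 0.2836]
scene yellow 60 [0.6489 0.0654 0.2493] [0.663  0.0813 0.2675] [0.6765 0.0934 0.2725]
scene yellow 70 [0.6737 0.299  0.2597] [0.6934 0.3193 0.2679] [0.7201 0.3325 0.2746]
top orange 1245 [0.6467 0.1071 0.2624] [0.674  0.1928 0.2686] [0.6987 0.2785 0.3003]
rect ((0.6712718605995178, 0.19368454813957214), (0.1871190220117569, 0.046788837760686874), 83.76483154296875) z [0.2631 0.2663 0.2686 0.2711 0.2948]
top yellow 15 [0.6499 0.0641 0.264 ] [0.6598 0.0772 0.2672] [0.6656 0.0801 0.2733]
top yellow 0
{'time_s': np.float64(12.35), 'joint_pos': array([ 0.389,  0.052,  2.052, -0.   ,  1.037, -1.08 ]), 'position': array([0.409, 0.215, 0.179]), 'tool_rot': array([0.161, 3.137, 0.   ]), 'force': array([ 0.001, -0.793,  0.616]), 'opening': np.float64(1.001)}Traceback (most recent call last):
  File "<stdin>", line 4, in <module>
IndexError: list index out of range
```

The bar holds and the box is released. One last check of the blue bar and the cup, then I'll hand in.

```bash
python3 - <<'E'
from h import *
ok={}
for cam in ["scene","top"]:
    f=bot.grab_frame(cam)
    for t in ["blue_bar","pencil_cup"]:
        for r in bot.regions_of(cam,t)[:1]:
            P,_=world(f,r["region"]);print(cam,t,round(r["p"],2),np.percentile(P,[3,50,97],axis=0).round(4).tolist())
bot.close_job()
E
```

```text
scene blue_bar 0.9 [[0.5921, -0.2898, 0.1407], [0.6287, -0.2007, 0.1512], [0.6401, -0.1037, 0.2978]]
scene pencil_cup 0.61 [[0.4201, 0.446, 0.0017], [0.4561, 0.4773, 0.0555], [0.4885, 0.5169, 0.1375]]
top blue_bar 0.61 [[0.588, -0.291, 0.139], [0.6256, -0.196, 0.1506], [0.6405, -0.1027, 0.2985]]
top pencil_cup 0.65 [[0.4182, 0.4423, 0.0021], [0.453, 0.4846, 0.0613], [0.4853, 0.514, 0.1393]]
the job is handed in; nothing more can be done
```

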